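Nest a bur block in the corner of the drill stand and hold it for drilling

TASK

The long wooden bur block on the glass slab gets its next hole at the pencilled cross, and the two steel bars bolted to the drill stand's plate are already set so that the cross comes under the drill bit when the block sits in their corner, cross end foremost. Lay the block flat on the plate short of the bit, then slide it under the bit into the corner until it lies flush against both bars at once, and finish still holding it there, pressed firmly against both. Do not touch the drill bit, and leave everything else on the bench where it is.

Things in the scene. Friction and masses are not known exactly. Their poses are not given: they have to be found in the camera images.
- bur_block: The work: a loose beech bar, 130 (x) x 44 (y) x 36 mm high, about 0.15 kg, lying on the glass slab (slab 6 mm thick, its top 6 mm above the bench). Its top has ten dark 4 mm holes in two rows over the -x half and a pencilled cross near the bare +x end. Origin: centre of its underside; x along its length towards the cross end, z up.
- mark (a point): The pencilled cross (lines 16 mm long) on the top face of the long block: 42 mm from its centre towards the bare end, on its middle line, so 23 mm from that end.
- stand: Small drill stand fixed to the bench. Smooth steel plate 260 (x) x 200 (y) x 18 mm, on which wood slides easily; origin at the centre of its underside, plate top z = 18 mm; -x edge towards the robot. Two low bars on it form a corner open to -x and +y: block end against the bar at +x, long side against the bar at -y; the block's x then points along the stand's +x, its centre at x = -2, y = 0 mm.
- handpiece (a point): Lower end of the upright handpiece that holds the bit, 95 mm above the plate at x = 40, y = 0 mm of the stand. It is 12 to 17 mm across for its first 20 mm, 25 mm from 55 mm up, 42 mm at its clamp ring 98 to 132 mm up, and 160 mm tall. An arm at the ring leads to a 24 mm column, 300 mm tall, at x = 103, y = -68 mm of the stand. The front and +y side are open.
- side_bar: Smooth steel flat bar on the plate along the stand's x, 125 x 20 x 12 mm high; origin at the centre of its underside on the plate. The block goes against its +y face (10 mm from the origin). It runs along almost the whole side of the nested block, so fingers that straddle the block must stay more than 12 mm above the plate there.
- end_bar: Steel flat bar on the plate across the end, 20 (x) x 44 (y) x 12 mm high; origin at the centre of its underside on the plate. The block's cross end goes against its -x face (10 mm from the origin).
- bit: The fixed drill bit, 3 mm thick, hanging point down under the handpiece; it does not turn and must not be touched. Origin at its point.
- bit_tip (a point): The point of the drill bit, 48 mm above the plate, that is 12 mm above the top of the block when it lies on the plate.
- full_block: Bystander: a short beech bur block, 80 x 44 x 30 mm with steel burs standing up to 26 mm above it, on the glass slab; it may be at either of the two places on the slab. Origin: centre of its underside, x along its length.
- liquid: Bystander: glass bottle, 38 mm across, 70 mm high, near the far edge of the slab. Origin: centre of its underside.
- jar: Bystander: white jar, 42 mm across, 46 mm high, near the far edge of the slab. Origin: centre of its underside.
- cast: Bystander: plaster dental cast, 52 x 64 x 29 mm, on the bench to the left of the slab. Origin: centre of its underside.
- key: Bystander: T-shaped steel chuck key, 45 x 46 x 11 mm, lying on the stand's plate on its +y side. Origin: centre of its underside.
- wax_knife: Bystander: wax knife, 160 x 11 x 9 mm, lying on the near left part of the slab. Origin on its underside near the middle, x along it
- brush: Bystander: thin brush, 150 x 7 mm, lying on the bench to the right. Origin on its underside near the middle, x along it
- dappen: Bystander: small ceramic bowl, 48 mm across, 30 mm high, on the bench to the right. Origin: centre of its underside.
Mind the look-alikes: they are no part of the job. What is shaped like the bur_block but yellow is not meant.

How it is judged:
By the outcome, as a careful person would: the job done as asked, in the order asked, and still so for the second after the job is handed in, while the arm keeps its last pose, push and grip.
It also fails if it takes over 51 s, if anything falls off the work surface, if the arm or the gripper's body presses on something with over 40 N, if the wrist force passes 120 N, or if a joint passes its speed limit or range.

ROBOT

A 7-joint arm with a two-finger parallel gripper is mounted at the origin on the work surface. World frame = base frame: x ahead of the robot, y to its left, z up, the work surface at z = 0. Lengths are in mm, angles in rad, forces in N, time in s.
With the tool pointing down it reaches from about 425 to 950 mm from the base axis. Payload 4.7 kg.
Tool frame: the origin (TCP) lies at the very end of the fingers, on their centre line; the grasp point (between the pads) lies 19 mm behind it; z points along the fingers, y is the line along which they close (so a half turn about z gives the same grasp; the last joint's range is limited). The gripper opens to 87 mm and grips with 3 to 60 N. Pads are 19 mm wide; open, the fingers measure 117 mm over their backs; the gripper's body (75 mm by 190 mm) begins 51 mm behind the grasp point.
Start: joints at [1.255, 0.469, -0.049, 1.532, 0.024, 1.141, -0.082], TCP at [190.995, -647.435, 201.073] pointing down, gripper open.
Joint ranges: [-2.59, 2.59], [-0.33, 1.99], [-1.39, 1.29], [0.1, 2.45], [-1.04, 4.18], [0.21, 1.99], [-2.66, 2.66]. Speed limits (rad/s): [2.57, 2.57, 3.14, 3.14, 3.14, 3.14, 3.14].

INTERFACE

Orientations are given as a unit quaternion [x, y, z, w].
In Python, from station import r, viewer gives the robot as it stands.
- The arm moves only by the shell command python3 -m creep 'ROWS' [FORCE]. ROWS is JSON, a list of rows, each a list of 7 numbers: the turn, a rotation vector about the tool's x, y, z scaled (see below), then the shift along the tool's x, y, z scaled (see below), then the finger opening in mm, from 0 to 87. In form: [[ax, ay, az, dx, dy, dz, fingers], ...]. A call has exactly 10 rows; each row is the pose to reach, as a shift and turn from the pose commanded when the call began, along the tool's axes at that moment, turning the shorter way round; what a row does not reach only later rows make up. The controller multiplies each number of a shift by 500 mm and each number of a turn by 180 degrees. A row lasts 1/12 s, in which the tool goes at most 41.7 mm and 7.16 degrees, less where a joint would pass 70% of its speed; a pose out of reach is approached as far as the arm can. A call with a number of a shift or a turn outside -1 to 1 is refused whole. A call with a gripper value outside its range is refused whole. The fingers move at their own pace and stop on an object; FORCE is the grip in N (left out, the last holds). Time passes only in rows, so rows that repeat a pose let the fingers close, or fill a call up. It gives the time, the measured TCP pose, the force, the opening and the grip force at its end, in the units of the state.
- r.observe(): the state, without advancing time (a new reading comes with each control period).
- viewer.grab_frame(name): name is "side" or "top" or "wrist"; returns a dict with "color" (384x512x3 uint8, red, green, blue), "K" (3x3 intrinsics, pixels), "origin" and "attitude" of the camera in the world. Camera axes: x right, y down, z forward; pixel columns grow to the right and rows downward; lengths in mm; the calibration is good to about 2 mm. A picture is of the moment at which its call begins. There is no depth.
- r.close_job(): hands the job in; it is judged then, once.
Trained networks look in a picture, given as the dict that the camera call returned (one of the last four; its "shot" number tells which), for a name from the list of things; names that differ only in an ending like _2 or _b are one class to them, and where a whole thing is asked for, a point or a joint stands for the part that bears it (a point fixed in the world has none). Each returns a list of dicts, best first, with "p" (0 to 1); they miss things now and then, are a little off and sometimes report something else, mostly with a low value. They report only what shows in the picture. A call takes as long as a camera call. They do not tell look-alikes from the thing itself.
- viewer.outline_of(picture, target): "region" (384x512 bool, what is visible of it) and "position" ([row, column] in pixels, amid what is visible of it).
- viewer.spot_point(picture, target): "position" ([row, column] in pixels: a listed point, or the origin of a listed thing).
The state is a dict: "t": time; "qpos": joint angles; "qvel": joint speeds; "tau": joint torques, N m; "position": TCP position; "ee_rot": TCP orientation; "contact_force": force on the tool from outside, world axes, zero at the start; "moment": the same for the moment, N m; "gripper_width": opening from 0.0 (shut) to 1.0 (fully open); "finger_force": force on a finger pad.
Only numpy, scipy, OpenCV 4.12 (cv2) and the standard library are available. Lean on these libraries where they do the work, as an engineer would, in place of code of your own. Each camera call takes 0.05 s, during which the arm holds its last target. There are 200 camera calls.

## Working session

There is one attempt and no reset: what is moved stays moved. The work goes in short steps, Python scripts to look and compute and a shell command to move; the robot and the scene stay as the last step left them, time stands still between calls to the robot, and variables do not carry over. Pictures are saved under pics/ and viewed, at most 15 in all, crops included, and the job is handed in when it is done.

```bash
ls; mkdir -p pics; cat > h.py <<'E'
import numpy as np, cv2
from scipy.spatial.transform import Rotation as R
from station import r, viewer
def Rm(a):
    a=np.array(a,float)
    return a if a.shape==(3,3) else R.from_quat(a).as_matrix()
def ray(p,px):  # px=[row,col]
    d=np.linalg.inv(p["K"])@np.array([px[1],px[0],1.]); return Rm(p["attitude"])@d
def at_z(p,px,z):
    d=ray(p,px); o=np.array(p["origin"],float); return o+d*(z-o[2])/d[2]
def proj(p,X):
    c=np.array(p["K"])@(Rm(p["attitude"]).T@(np.array(X,float)-np.array(p["origin"])));return [c[1]/c[2],c[0]/c[2]]
E
python3 - <<'E'
from h import *
s=r.observe();print({k:np.round(v,3) for k,v in s.items()})
a=[]
for n in("top","side"):
    p=viewer.grab_frame(n);a.append(p["color"])
    print(n,np.round(p["origin"]),np.round(p["attitude"],3).tolist())
    for t,z in(("bur_block",24),("mark",42),("bit_tip",66),("handpiece",113),("side_bar",24),("end_bar",24),("stand",18),("full_block",20),("key",20)):
        for f in(viewer.spot_point,):
            for d in f(p,t)[:3]: print(t,round(d["p"],2),np.round(d["position"]),np.round(at_z(p,d["position"],z)))
cv2.imwrite("pics/top.png",cv2.cvtColor(cv2.resize(a[0],(800,600)),cv2.COLOR_RGB2BGR))
cv2.imwrite("pics/side.png",cv2.cvtColor(cv2.resize(a[1],(800,600)),cv2.COLOR_RGB2BGR))
E
```

```text
pics
{'t': np.float64(0.0), 'qpos': array([ 1.255,  0.469, -0.049,  1.534,  0.024,  1.141, -0.082]), 'qvel': array([-0.001,  0.001,  0.002, -0.   ,  0.   ,  0.   ,  0.001]), 'tau': array([ 0.0000e+00, -5.0797e+01, -8.1000e-02, -2.3616e+01, -6.1000e-02,
        3.8000e-02,  0.0000e+00]), 'position': array([ 190.795, -646.823,  199.988]), 'ee_rot': array([ 0.99 ,  0.143, -0.   , -0.001]), 'contact_force': array([ 0.562,  0.535, -0.465]), 'moment': array([-0.012,  0.03 , -0.023]), 'finger_force': np.float64(0.0), 'gripper_width': np.float64(1.0)}
top [ 367.   39. 1164.] [-0.704, 0.708, -0.042, 0.035]
bur_block 0.98 [260. 168.] [287. 300.  24.]
bur_block 0.63 [163. 170.] [569. 300.  24.]
mark 0.88 [152. 163.] [601. 316.  42.]
mark 0.75 [270. 177.] [261. 269.  42.]
handpiece 0.69 [144. 346.] [ 604. -203.  113.]
side_bar 0.6 [165. 341.] [ 562. -208.   24.]
end_bar 0.63 [143. 334.] [ 629. -189.   24.]
stand 0.69 [163. 329.] [ 570. -172.   18.]
full_block 0.73 [185. 227.] [504. 132.  20.]
key 0.39 [150. 312.] [ 608. -123.   20.]
side [ -11.  878. 1012.] [-0.234, 0.886, -0.387, 0.105]
bur_block 0.94 [321. 271.] [280. 323.  24.]
bur_block 0.84 [268. 176.] [562. 305.  24.]
bur_block 0.35 [169. 248.] [ 602. -114.   24.]
mark 0.64 [259. 160.] [605. 313.  42.]
mark 0.64 [311. 287.] [257. 291.  42.]
mark 0.56 [296. 228.] [396. 323.  42.]
handpiece 0.91 [133. 261.] [ 600. -192.  113.]
side_bar 0.54 [156. 276.] [ 554. -213.   24.]
end_bar 0.66 [133. 259.] [ 662. -293.   24.]
end_bar 0.44 [153. 248.] [ 642. -183.   24.]
stand 0.84 [168. 268.] [ 552. -154.   18.]
full_block 0.86 [236. 235.] [493. 138.  20.]
full_block 0.63 [166. 264.] [ 565. -154.   20.]
full_block 0.34 [156. 274.] [ 564. -213.   20.]
key 0.39 [170. 245.] [ 609. -109.   20.]
```

View pics/top.png

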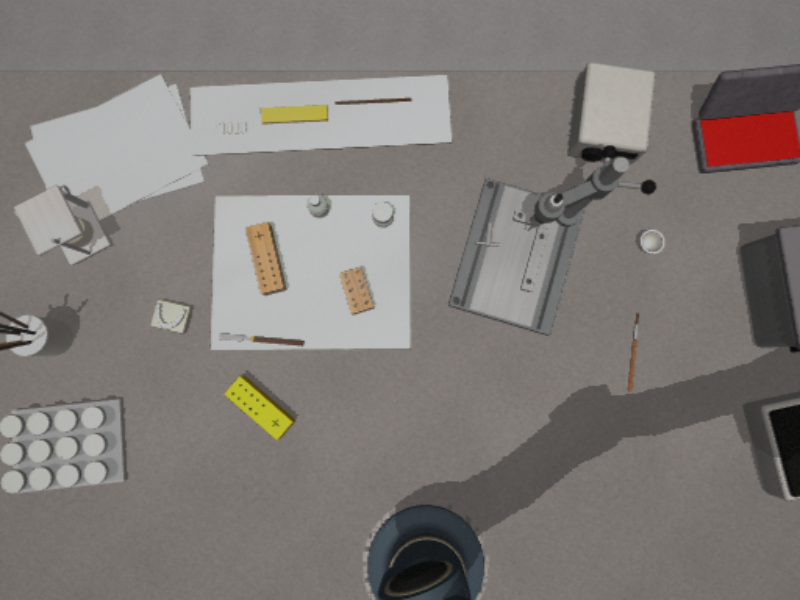

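View pics/side.png

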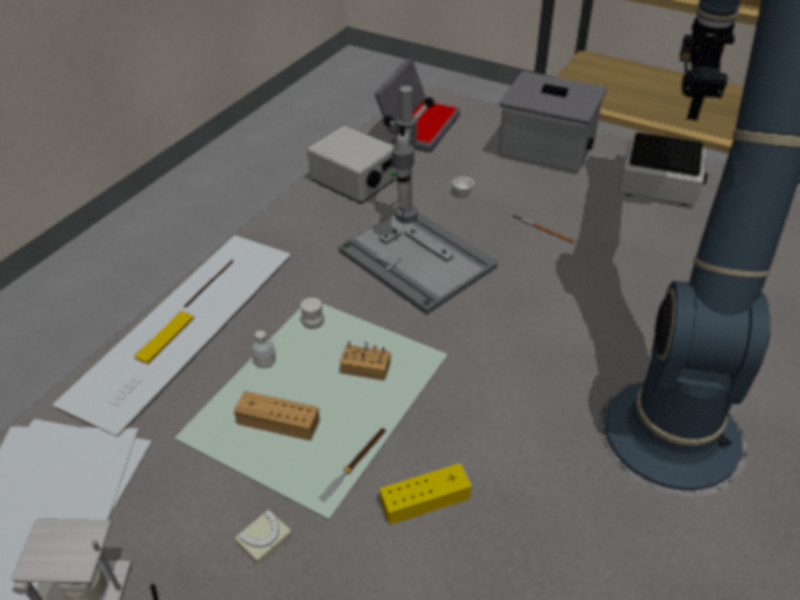

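The top view shows two things shaped like the bur_block. The wooden one on the slab is at (800x600 px) col 265, row 258. A yellow one lies off the slab at (259,407). A yellow bar (294,114) and the short block with burs (357,290) are also there. I choose the wooden one at (265,258), with its cross at (258,236). The stand is at about (520,255), with the key at (488,238).

```bash
python3 - <<'E'
from h import *
p=viewer.grab_frame("top");c=p["color"]
o=[d for d in viewer.outline_of(p,"bur_block") if abs(d["position"][0]-163)<12][0]
m=o["region"].astype(np.uint8)
pts=cv2.findContours(m,cv2.RETR_EXTERNAL,cv2.CHAIN_APPROX_NONE)[0]
pts=max(pts,key=len)[:,0,:]
W=np.array([at_z(p,[v,u],42)[:2] for u,v in pts],np.float32)
print("block rect@42",cv2.minAreaRect(W))
for d in viewer.spot_point(p,"mark"): print(d["p"],at_z(p,d["position"],42))
for t,z in(("stand",18),("side_bar",30),("end_bar",30),("key",24)):
    for o in viewer.outline_of(p,t)[:1]:
        q=max(cv2.findContours(o["region"].astype(np.uint8),cv2.RETR_EXTERNAL,cv2.CHAIN_APPROX_NONE)[0],key=len)[:,0,:]
        W=np.array([at_z(p,[v,u],z)[:2] for u,v in q],np.float32); print(t,o["p"],cv2.minAreaRect(W))
a=cv2.resize(c[110:215,280:390],None,fx=5,fy=5,interpolation=cv2.INTER_CUBIC)
b=cv2.resize(c[135:195,150:190],None,fx=6,fy=6,interpolation=cv2.INTER_CUBIC)
im=np.zeros((525,800,3),np.uint8);im[:525,:550]=a;im[:360,555:795]=b
cv2.imwrite("pics/crop.png",im[:,:,::-1])
E
```

```text
block rect@42 ((560.2089233398438, 296.5010070800781), (133.13330078125, 49.10756301879883), 14.240129470825195)
0.87 [256.31816115 276.17320808  42.        ]
0.79 [604.0759598  309.47184454  42.        ]
stand 0.76 ((619.8851318359375, -218.8944854736328), (272.3017272949219, 440.28448486328125), 52.161434173583984)
side_bar 0.58 ((559.7208251953125, -208.4773712158203), (20.264612197875977, 124.11480712890625), 73.87113952636719)
end_bar 0.65 ((640.791748046875, -187.8111572265625), (23.94655418395996, 15.20194149017334), 89.83235931396484)
key 0.53 ((605.9413452148438, -122.3297348022461), (5.977878570556641, 33.42673110961914), 88.88684844970703)
```

View pics/crop.png

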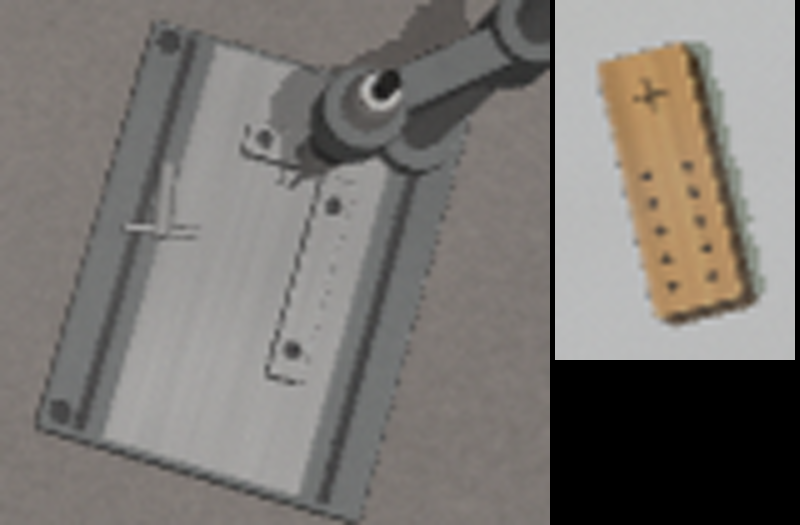

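The crop confirms the choice: wood, ten holes, and the cross at crop (650,94). The stand's corners are at (155,22), (38,428) and (362,520). The side bar's block face runs from (318,190) to (268,375), and the end bar's face from (243,152) to (300,170).

```bash
python3 - <<'E'
from h import *
p=viewer.grab_frame("top")
A=lambda u,v,z:at_z(p,[110+v/5-.4,280+u/5-.4],z)[:2]
B=lambda u,v:at_z(p,[135+v/6-.4,150+(u-555)/6-.4],42)[:2]
ang=lambda d:np.degrees(np.arctan2(d[1],d[0]))
lt,lb,rb=A(155,22,18),A(38,428,18),A(362,520,18)
print("stand",lt,lb,rb,np.linalg.norm(lt-lb),np.linalg.norm(lb-rb),ang(lt-lb),ang(lb-rb)-90,"ctr",(lt+rb)/2)
s1,s0=A(318,190,30),A(268,375,30);e0,e1=A(243,152,30),A(300,170,30)
print("side",s0,s1,ang(s1-s0),"end",e0,e1,ang(e0-e1)-90)
C=np.array([B(598,62),B(688,42),B(748,298),B(655,318)])
print("block",C.mean(0),np.linalg.norm(C[0]-C[3]),np.linalg.norm(C[1]-C[0]),ang(C[0]+C[1]-C[2]-C[3]),"cross",B(650,94))
th=np.radians(ang(lt-lb));ex=np.array([np.cos(th),np.sin(th)]);ey=np.array([-ex[1],ex[0]]);o=(lt+rb)/2
for n,q in(("side0",s0),("side1",s1),("end",e0),("end1",e1)):print(n,(q-o)@ex,(q-o)@ey)
E
```

```text
stand [ 719.64141814 -121.08638838] [472.84806632 -47.11253976] [ 417.56388194 -237.65775811] 257.6413957027443 198.40317859890956 -16.685578364054336 -16.179390011361065 ctr [ 568.60265004 -179.37207324]
side [ 502.47346005 -181.94735794] [ 613.10866223 -214.5036747 ] -16.397429206413737 end [ 636.27817699 -170.39084975] [ 625.25436494 -204.10865331] -18.104813051739
block [562.02606677 298.03046163] 129.5789440189194 44.75810030368319 13.808913211037702 cross [604.17578625 309.66868879]
side0 -62.60539260263613 -21.45382661438131
side1 52.71904251045059 -20.873837664428287
end 62.24735129875003 28.03402541405702
end1 61.36873538457716 -7.4292336419481195
```

```bash
cat >> h.py <<'E'
def goal(x,y,z,yaw,base=None):
    s=r.observe();P=np.array(s["position"]);M=Rm(s["ee_rot"])
    if base is not None:P,M=base
    a=np.radians(yaw);T=np.array([[np.cos(a),np.sin(a),0],[np.sin(a),-np.cos(a),0],[0,0,-1]])
    rv=R.from_matrix(M.T@T).as_rotvec()
    d=M.T@(np.array([x,y,z])-P)
    print("turn",np.round(np.degrees(rv)/180,4).tolist(),"shift",np.round(d/500,4).tolist(),"mm",round(np.linalg.norm(d)),"deg",np.round(np.degrees(rv),2).tolist())
    return T
def st(sx,sy,z,o=(568.6,-179.4),yaw=-16.5):
    a=np.radians(yaw);return o[0]+sx*np.cos(a)-sy*np.sin(a),o[1]+sx*np.sin(a)+sy*np.cos(a),z
def state():
    s=r.observe();M=Rm(s["ee_rot"]);print("t",round(s["t"],2),"P",np.round(s["position"],1),"yaw",round(np.degrees(np.arctan2(M[1,0],M[0,0])),2),"zax",np.round(M[:,2],3),"F",np.round(s["contact_force"],1),"M",np.round(s["moment"],2),"w",round(s["gripper_width"]*87,1),"ff",round(float(s["finger_force"]),1))
E
python3 -c "
from h import *
goal(410,-270,230,14);goal(480,100,230,14);goal(523.7,289,150,14)"
```

```text
turn [0.0, -0.0, 0.0135] shift [0.6337, -0.6002, -0.0579] mm 437 deg [0.01, -0.0, 2.43]
turn [0.0, -0.0, 0.0135] shift [0.9773, -1.2704, -0.058] mm 802 deg [0.01, -0.0, 2.43]
turn [0.0, -0.0, 0.0135] shift [1.168, -1.6082, 0.102] mm 995 deg [0.01, -0.0, 2.43]
```

```bash
python3 -m creep '[[0,0,0.0014,0.03,-0.03,-0.01,87],[0,0,0.0027,0.09,-0.085,-0.02,87],[0,0,0.004,0.15,-0.14,-0.03,87],[0,0,0.0054,0.21,-0.195,-0.04,87],[0,0,0.0067,0.27,-0.25,-0.05,87],[0,0,0.008,0.33,-0.305,-0.058,87],[0,0,0.0095,0.39,-0.36,-0.058,87],[0,0,0.011,0.45,-0.415,-0.058,87],[0,0,0.012,0.51,-0.47,-0.058,87],[0,0,0.0135,0.57,-0.54,-0.058,87]]' 30; python3 -c "
from h import *
state();goal(470,80,200,14)"
```

```text
t: 2.23
position: [387.4, -310.4, 230.5]
ee_rot: [0.993, 0.122, 0.001, 0.001]
contact_force: [1.1, -0.5, -0.2]
gripper_width: 0.999
finger_force: 0.0
t 2.23 P [ 387.4 -310.4  230.5] yaw 13.99 zax [ 0.001 -0.001 -1.   ] F [ 1.1 -0.5 -0.2] M [-0.  -0.1 -0. ] w 86.9 ff 0.0
turn [0.0004, -0.0003, -0.0001] shift [0.3489, -0.7178, 0.0604] mm 400 deg [0.07, -0.06, -0.01]
```

```bash
python3 -m creep '[[0,0,0,0.035,-0.07,0.006,87],[0,0,0,0.07,-0.144,0.012,87],[0,0,0,0.105,-0.216,0.018,87],[0,0,0,0.14,-0.288,0.024,87],[0,0,0,0.175,-0.36,0.03,87],[0,0,0,0.21,-0.432,0.036,87],[0,0,0,0.245,-0.504,0.042,87],[0,0,0,0.28,-0.576,0.048,87],[0,0,0,0.315,-0.648,0.054,87],[0,0,0,0.349,-0.718,0.06,87]]'; python3 -c "
from h import *
state();goal(523.7,289,150,14)"
```

```text
t: 3.07
position: [468.8, 80.7, 200.4]
ee_rot: [0.993, 0.122, 0.001, 0.0]
contact_force: [1.4, -0.3, 0.7]
gripper_width: 0.998
finger_force: 0.0
t 3.07 P [468.8  80.7 200.4] yaw 14.0 zax [ 0.001 -0.    -1.   ] F [ 1.4 -0.3  0.7] M [ 0.03 -0.05 -0.02] w 86.8 ff 0.0
turn [0.0002, -0.0004, 0.0] shift [0.2073, -0.3777, 0.1008] mm 221 deg [0.03, -0.07, 0.0]
```

```bash
python3 -m creep '[[0,0,0,0.03,-0.05,0.01,87],[0,0,0,0.06,-0.11,0.025,87],[0,0,0,0.09,-0.17,0.04,87],[0,0,0,0.12,-0.23,0.06,87],[0,0,0,0.15,-0.28,0.08,87],[0,0,0,0.18,-0.33,0.09,87],[0,0,0,0.2,-0.36,0.1,87],[0,0,0,0.207,-0.378,0.101,87],[0,0,0,0.207,-0.378,0.101,87],[0,0,0,0.207,-0.378,0.101,87]]'; python3 - <<'E'
from h import *
state()
p=viewer.grab_frame("wrist");print(np.round(p["origin"]))
for d in viewer.spot_point(p,"mark"): print(d["p"],d["position"],at_z(p,d["position"],42))
for d in viewer.spot_point(p,"bur_block"): print(d["p"],d["position"],at_z(p,d["position"],6))
for o in viewer.outline_of(p,"bur_block")[:1]:
    q=max(cv2.findContours(o["region"].astype(np.uint8),0,1)[0],key=len)[:,0,:]
    print(cv2.minAreaRect(np.array([at_z(p,[v,u],42)[:2] for u,v in q],np.float32)))
cv2.imwrite("pics/w1.png",p["color"][:,:,::-1])
goal(523.7,289,60,14)
E
```

```text
t: 3.9
position: [523.1, 286.5, 149.6]
ee_rot: [0.993, 0.122, -0.0, 0.0]
contact_force: [-1.0, -1.0, -0.1]
gripper_width: 1.0
finger_force: 0.0
t 3.9 P [523.1 286.5 149.6] yaw 14.01 zax [-0.    -0.001 -1.   ] F [-1.  -1.  -0.1] M [-0.04 -0.04 -0.03] w 87.0 ff 0.0
[599. 305. 334.]
0.69 [87.3, 253.3] [604.89834847 309.6913584   42.        ]
0.96 [135.6, 257.5] [563.0167921  295.52380806   6.        ]
0.9 [354.7, 197.6] [293.16871787 302.14467611   6.        ]
((351.8038024902344, 334.4520263671875), (46.787071228027344, 73.05830383300781), 13.949904441833496)
turn [0.0004, -0.0002, -0.0006] shift [0.0017, -0.0072, 0.18] mm 90 deg [0.07, -0.03, -0.12]
```

View pics/w1.png

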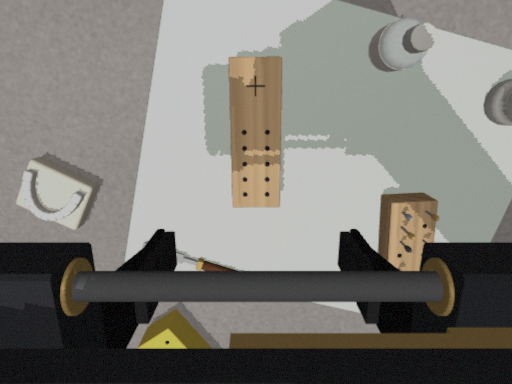

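The wrist view shows the block aligned with the tool, with its cross at (256,86) and its end at row 207. The fingers have free room on both sides. I'm going down.

```bash
python3 -m creep '[[0,0,0,0.004,-0.007,0.03,87],[0,0,0,0.005,-0.007,0.08,87],[0,0,0,0.005,-0.007,0.13,87],[0,0,0,0.005,-0.007,0.18,87],[0,0,0,0.005,-0.007,0.215,87],[0,0,0,0.005,-0.007,0.235,87],[0,0,0,0.005,-0.007,0.245,87],[0,0,0,0.005,-0.007,0.25,87],[0,0,0,0.005,-0.007,0.255,87],[0,0,0,0.005,-0.007,0.255,87]]'; python3 - <<'E'
from h import *
state();goal(525.3,289.8,22,14)
p=viewer.grab_frame("wrist")
for d in viewer.spot_point(p,"mark"): print(d["p"],d["position"],at_z(p,d["position"],42))
E
```

```text
t: 4.93
position: [525.3, 291.4, 22.5]
ee_rot: [0.993, 0.122, 0.001, -0.0]
contact_force: [0.0, 0.1, 0.6]
gripper_width: 1.0
finger_force: 0.0
t 4.93 P [525.3 291.4  22.5] yaw 14.0 zax [ 0.001  0.001 -1.   ] F [0.  0.1 0.6] M [-0.02 -0.02 -0.02] w 87.0 ff 0.0
turn [-0.0001, -0.0004, -0.0] shift [-0.0008, 0.003, 0.0011] mm 2 deg [-0.02, -0.07, -0.0]
0.61 [84.3, 258.2] [606.30745939 310.67882153  42.        ]
```

```bash
python3 -m creep '[[0,0,0,0,0.002,0.001,60],[0,0,0,0,0.002,0.001,50],[0,0,0,0,0.002,0.001,40],[0,0,0,0,0.002,0.001,40],[0,0,0,0,0.002,0.001,40],[0,0,0,0,0.002,0.001,40],[0,0,0,0,0.002,0.001,40],[0,0,0,0,0.002,0.001,40],[0,0,0,0,0.002,0.001,40],[0,0,0,0,0.002,0.001,40]]' 35 | tail -3; python3 -c "
from h import *
state()"
```

```text
contact_force: [-0.5, -0.9, 0.3]
gripper_width: 0.466
finger_force: 0.0
t 5.87 P [525.1 290.1  21.5] yaw 14.0 zax [ 0. -0. -1.] F [-0.5 -0.9  0.3] M [-0.03  0.02  0.  ] w 40.5 ff 0.0
```

```bash
python3 - <<'E'
from h import *
p=viewer.grab_frame("wrist");state()
cv2.imwrite("pics/w2.png",p["color"][:,:,::-1])
E
```

```text
t 5.92 P [525.1 290.1  21.5] yaw 14.01 zax [ 0. -0. -1.] F [-0.4 -1.   0.1] M [ 0.01 -0.05 -0.  ] w 40.5 ff 0.0
```

View pics/w2.png

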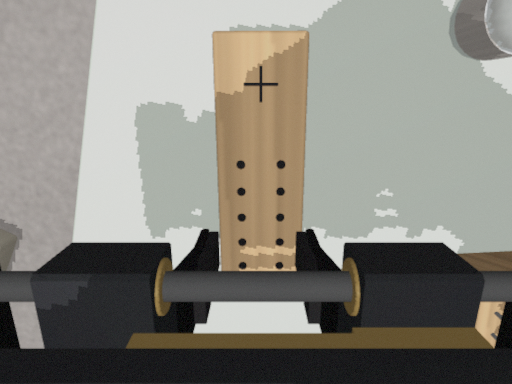

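The fingers straddle the block near its end, with the cross at (261,84), but there is no force yet, so I'm closing further.

```bash
python3 -m creep '[[0,0,0,0,0,0,30],[0,0,0,0,0,0,20],[0,0,0,0,0,0,10],[0,0,0,0,0,0,0],[0,0,0,0,0,0,0],[0,0,0,0,0,0,0],[0,0,0,0,0,0,0],[0,0,0,0,0,0,0],[0,0,0,0,0,0,0],[0,0,0,0,0,0,0]]' 35 | tail -3; python3 - <<'E'
from h import *
state()
p=viewer.grab_frame("wrist")
cv2.imwrite("pics/w3.png",p["color"][:,:,::-1])
for d in viewer.spot_point(p,"mark"): print(d["p"],d["position"],at_z(p,d["position"],42))
E
```

```text
contact_force: [0.2, -0.5, -0.3]
gripper_width: 0.001
finger_force: 0.0
t 6.75 P [525.1 290.1  21.5] yaw 14.0 zax [ 0. -0. -1.] F [ 0.2 -0.5 -0.3] M [-0.04 -0.02 -0.02] w 0.1 ff 0.0
0.82 [83.7, 258.0] [606.30871616 309.57022051  42.        ]
```

View pics/w3.png

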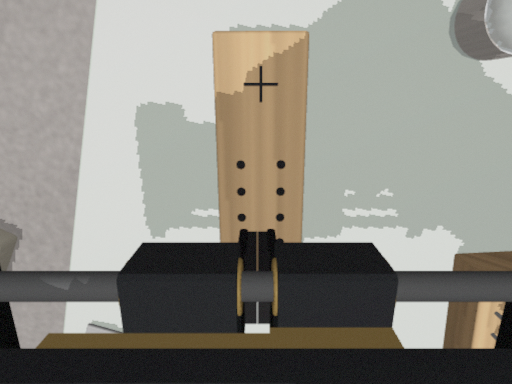

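```bash
python3 - <<'E'
from h import *
p=viewer.grab_frame("wrist");s=r.observe();P=np.array(s["position"]);M=Rm(s["ee_rot"])
print(p["K"],p["origin"],np.round(Rm(p["attitude"]),3))
for dx in(-9.5,0,9.5):
  for dz in(0,20,40,60):print(dx,dz,np.round(proj(p,P+M@[dx,0,-dz])))
a=np.radians(14);u=np.array([np.cos(a),np.sin(a),0])
X=np.array([606.3,309.6,42])
for l in(23,0,-42,-57,-107):print(l,np.round(proj(p,X+u*l)))
t=viewer.grab_frame("top");print("tcp in top",proj(t,P),proj(t,P+M@[0,0,-60]))
c=t["color"][120:220,140:240];cv2.imwrite("pics/t2.png",cv2.resize(c,(600,600),interpolation=cv2.INTER_CUBIC)[:,:,::-1])
q=viewer.grab_frame("side");print("tcp in side",proj(q,P),proj(q,P+M@[0,0,-60]))
c=q["color"][210:310,120:253];cv2.imwrite("pics/s2.png",cv2.resize(c,(798,600),interpolation=cv2.INTER_CUBIC)[:,:,::-1])
E
```

```text
[[332.34615299   0.         256.8952458 ]
 [  0.         332.34615299 194.20441703]
 [  0.           0.           1.        ]] [600.71522283 308.71294039 205.6011044 ] [[ 0.242 -0.931 -0.274]
 [-0.97  -0.232 -0.068]
 [ 0.     0.283 -0.959]]
-9.5 0 [247. 257.]
-9.5 20 [262. 256.]
-9.5 40 [282. 256.]
-9.5 60 [307. 256.]
0 0 [232. 256.]
0 20 [247. 256.]
0 40 [265. 256.]
0 60 [288. 256.]
9.5 0 [217. 256.]
9.5 20 [230. 256.]
9.5 40 [247. 256.]
9.5 60 [267. 256.]
23 [ 30. 258.]
0 [ 84. 258.]
-42 [172. 258.]
-57 [200. 258.]
-107 [286. 258.]
tcp in top [np.float64(177.95839260959525), np.float64(173.10557659221183)] [np.float64(175.05192246758796), np.float64(168.45463615563952)]
tcp in side [np.float64(270.028156990337), np.float64(191.81303440690417)] [np.float64(254.64458285751658), np.float64(189.41010237283902)]
```

View pics/s2.png

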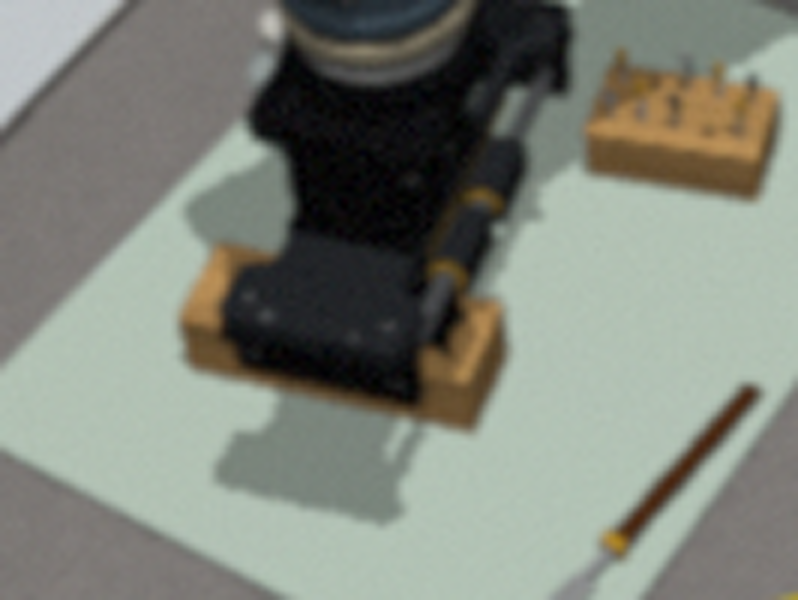

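The side view shows the closed fingers ending at the block's top face, crop (430,310), with the block still in place. The wrist views agree: the finger gap at row 232 fits a tip height of about 42 mm, so the fingers end roughly 20 mm higher than the reported TCP. I'll open, go lower with a slab margin that holds either way, and try again.

```bash
python3 -m creep '[[0,0,0,0,0,0,80],[0,0,0,0,0,0,80],[0,0,0,0,0,0,80],[0,0,0,0,0,0,80],[0,0,0,0,0,0,80],[0,0,0,0,0,0.004,80],[0,0,0,0,0,0.010,80],[0,0,0,0,0,0.018,80],[0,0,0,0,0,0.024,80],[0,0,0,0,0,0.024,80]]' 35 | tail -3; python3 -m creep '[[0,0,0,0,0,0,60],[0,0,0,0,0,0,50],[0,0,0,0,0,0,45],[0,0,0,0,0,0,35],[0,0,0,0,0,0,30],[0,0,0,0,0,0,30],[0,0,0,0,0,0,30],[0,0,0,0,0,0,30],[0,0,0,0,0,0,30],[0,0,0,0,0,0,30]]' 35 | tail -3;python3 - <<'E'
from h import *
state()
E
```

```text
contact_force: [-19.4, -3.2, 62.4]
gripper_width: 0.677
finger_force: 30.6
contact_force: [-19.1, -12.9, 70.0]
gripper_width: 0.354
finger_force: 34.8
t 8.67 P [525.9 291.6  20.4] yaw 13.98 zax [ 0.005 -0.003 -1.   ] F [-19.1 -12.9  70. ] M [-3.26  4.33 -0.1 ] w 30.8 ff 34.8
```

```bash
python3 -m creep '[[0,0,0,0,0,-0.024,30],[0,0,0,0,0,-0.03,30],[0,0,0,0,0,-0.04,30],[0,0,0,0,0,-0.06,30],[0,0,0,0,0,-0.1,30],[0,0,0,0,0,-0.14,30],[0,0,0,0,0,-0.18,30],[0,0,0,0,0,-0.2,30],[0,0,0,0,0,-0.2,30],[0,0,0,0,0,-0.2,30]]' 10 | tail -3; python3 - <<'E'
from h import *
state()
p=viewer.grab_frame("wrist")
t=viewer.grab_frame("top")["color"][90:250,120:280];q=viewer.grab_frame("side")["color"][160:320,100:300]
im=np.zeros((600,800,3),np.uint8);im[:300,:400]=cv2.resize(p["color"],(400,300));im[:300,400:700]=cv2.resize(t,(300,300));im[300:,:375]=cv2.resize(q,(375,300))
cv2.imwrite("pics/m4.png",im[:,:,::-1])
for d in viewer.spot_point(p,"mark"): print(d["p"],d["position"],at_z(p,d["position"],42))
E
```

```text
contact_force: [-0.2, 0.4, -0.7]
gripper_width: 0.345
finger_force: 0.0
t 9.5 P [525.  289.8 109.1] yaw 13.99 zax [-0. -0. -1.] F [-0.2  0.4 -0.7] M [-0.05 -0.   -0.  ] w 30.0 ff 0.0
0.6 [88.4, 256.0] [605.70623478 310.35147425  42.        ]
```

View pics/m4.png

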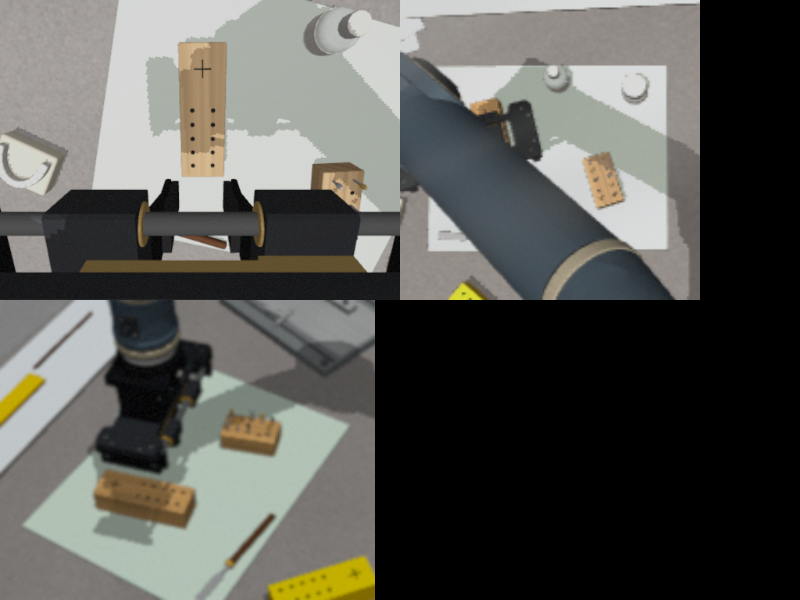

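The block is still in place, with its cross at (202,68) in the wrist tile. The last descent began before the fingers had fully opened, so they came down on its top. That contact puts the true fingertip about 21 mm above the reported TCP. Next I'll check whether the wrist camera has a body that could meet the handpiece.

```bash
python3 - <<'E'
from h import *
p=viewer.grab_frame("wrist");q=viewer.grab_frame("side");o=np.array(p["origin"])
c=proj(q,o);print("cam in side full",c,"tile",(c[1]-100)*1.875,(c[0]-160)*1.875+300)
print("crop px",(c[1]-110)*6,(c[0]-150)*6)
im=cv2.resize(q["color"][150:250,110:243],(798,600),interpolation=cv2.INTER_CUBIC)
cv2.circle(im,(int((c[1]-110)*6),int((c[0]-150)*6)),6,(255,0,0),2)
P=np.array(r.observe()["position"]);
for k in(0,20,70,184):
    e=proj(q,P+[0,0,k]);cv2.circle(im,(int((e[1]-110)*6),int((e[0]-150)*6)),5,(0,255,0),2)
cv2.imwrite("pics/s5.png",im[:,:,::-1]);print(r.observe()["qpos"].round(2))
# g=-52 target
a=np.radians(14);C=np.array([605.4,309.8])-42*np.array([np.cos(a),np.sin(a)]);G=C-52*np.array([np.cos(a),np.sin(a)]);print(C,G);goal(G[0],G[1],22-20.5,14)
E
```

```text
cam in side full [np.float64(184.7700929151419), np.float64(146.55233685925313)] tile 87.28563161109962 346.44392421589106
crop px 219.3140211555188 208.6205574908514
[-0.15  0.51 -0.57  1.79  0.33  0.95 -2.19]
[564.6475795  299.63928038] [514.19220173 287.05934181]
turn [0.0001, 0.0006, 0.0] shift [-0.0212, 0.0002, 0.214] mm 108 deg [0.02, 0.1, 0.01]
```

View pics/s5.png

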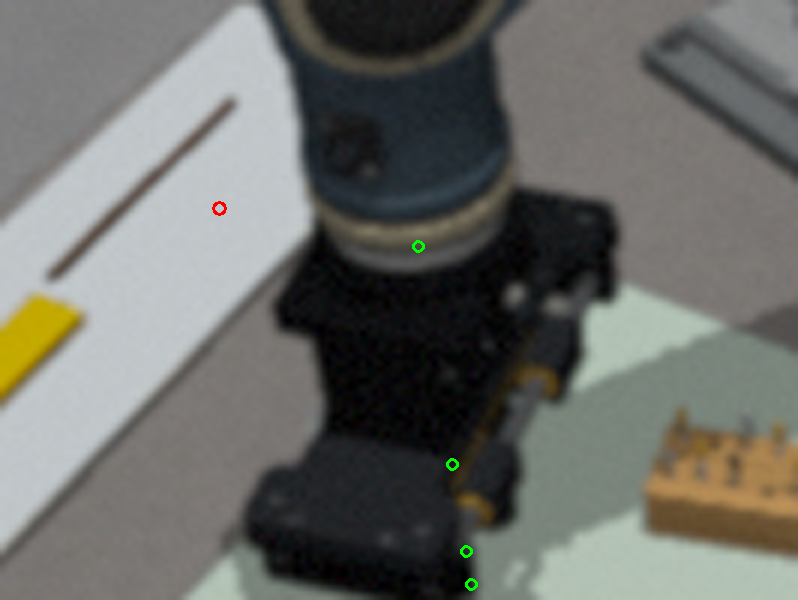

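The red dot (the camera origin) falls on empty background at (219,208), so the camera has no body. The gripper is clear of anything there. I'll open fully first, then descend.

```bash
python3 -m creep '[[0,0,0,-0.01,0,0,80],[0,0,0,-0.021,0,0,80],[0,0,0,-0.021,0,0,80],[0,0,0,-0.021,0,0,80],[0,0,0,-0.021,0,0.02,80],[0,0,0,-0.021,0,0.05,80],[0,0,0,-0.021,0,0.08,80],[0,0,0,-0.021,0,0.1,80],[0,0,0,-0.021,0,0.11,80],[0,0,0,-0.021,0,0.115,80]]' 35 | tail -4;python3 -c "
from h import *
state();goal(514.2,287.1,3,14)"
```

```text
ee_rot: [0.993, 0.122, -0.001, 0.0]
contact_force: [0.2, 0.0, 0.3]
gripper_width: 0.908
finger_force: 0.0
t 10.63 P [514.5 287.3  50.9] yaw 14.0 zax [-0.001 -0.001 -1.   ] F [0.2 0.  0.3] M [0.01 0.05 0.02] w 79.0 ff 0.0
turn [0.0001, 0.0005, 0.0] shift [-0.0006, 0.0001, 0.0957] mm 48 deg [0.02, 0.09, 0.0]
```

```bash
python3 -m creep '[[0,0,0,0,0,0.01,80],[0,0,0,0,0,0.025,80],[0,0,0,0,0,0.04,80],[0,0,0,0,0,0.05,80],[0,0,0,0,0,0.06,80],[0,0,0,0,0,0.067,80],[0,0,0,0,0,0.074,80],[0,0,0,0,0,0.08,80],[0,0,0,0,0,0.085,80],[0,0,0,0,0,0.085,80]]' 35 | tail -4;python3 -c "
from h import *
state()"
```

```text
ee_rot: [0.993, 0.122, -0.0, 0.0]
contact_force: [0.2, -0.0, -0.2]
gripper_width: 0.916
finger_force: 0.0
t 11.47 P [514.7 287.4   9.1] yaw 14.0 zax [-0.001 -0.    -1.   ] F [ 0.2 -0.  -0.2] M [-0.01  0.02 -0.  ] w 79.7 ff 0.0
```

```bash
python3 -m creep '[[0,0,0,0,0,0.004,80],[0,0,0,0,0,0.008,80],[0,0,0,0,0,0.012,80],[0,0,0,0,0,0.012,60],[0,0,0,0,0,0.012,45],[0,0,0,0,0,0.012,35],[0,0,0,0,0,0.012,30],[0,0,0,0,0,0.012,30],[0,0,0,0,0,0.012,30],[0,0,0,0,0,0.012,30]]' 35 | tail -4;python3 -c "
from h import *
state()"
```

```text
ee_rot: [0.993, 0.122, 0.0, 0.0]
contact_force: [-0.3, -0.1, 0.3]
gripper_width: 0.501
finger_force: 34.9
t 12.3 P [515.  287.4   3.6] yaw 14.0 zax [ 0. -0. -1.] F [-0.3 -0.1  0.3] M [-0.13 -0.02 -0.02] w 43.6 ff 34.9
```

```bash
python3 -m creep '[[0,0,0,0,0,-0.006,30],[0,0,0,0,0,-0.02,30],[0,0,0,0,0,-0.04,30],[0,0,0,0,0,-0.07,30],[0,0,0,0,0,-0.1,30],[0,0,0,0,0,-0.14,30],[0,0,0,0,0,-0.18,30],[0,0,0,0,0,-0.2,30],[0,0,0,0,0,-0.21,30],[0,0,0,0,0,-0.21,30]]' 45 | tail -3;python3 - <<'E'
from h import *
state();s=r.observe();P=np.array(s["position"]);M=Rm(s["ee_rot"])
p=viewer.grab_frame("wrist")
for d in viewer.spot_point(p,"mark"):
    if d["p"]>.4: print(d["p"],d["position"],"in tool",M.T@(at_z(p,d["position"],P[2]+38.4)-P))
T=goal(*st(-111,8,110),-16.5)
goal(*st(-111,8,110),-16.5,(np.array([480,80,110.]),M))
E
```

```text
contact_force: [0.6, 0.3, -0.1]
gripper_width: 0.503
finger_force: 44.9
t 13.13 P [515.5 287.9 109.9] yaw 14.0 zax [ 0.002  0.001 -1.   ] F [ 0.6  0.3 -0.1] M [ 0.    0.04 -0.03] w 43.8 ff 44.9
0.95 [52.8, 257.6] in tool [ 94.80155057   0.5466253  -38.1749838 ]
turn [0.0003, 0.0003, 0.1694] shift [-0.3038, 0.805, -0.0034] mm 430 deg [0.05, 0.05, 30.5]
turn [-0.0003, -0.0007, 0.1694] shift [-0.1367, 0.4198, -0.0005] mm 221 deg [-0.06, -0.13, 30.5]
```

```bash
python3 -m creep '[[0,0,0.008,-0.015,0.04,0,30],[0,0,0.024,-0.044,0.115,0,30],[0,0,0.04,-0.073,0.19,0,30],[0,0,0.056,-0.102,0.265,0,30],[0,0,0.072,-0.13,0.34,0,30],[0,0,0.088,-0.158,0.415,0,30],[0,0,0.104,-0.186,0.49,0,30],[0,0,0.12,-0.214,0.565,0,30],[0,0,0.136,-0.242,0.64,0,30],[0,0,0.15,-0.268,0.71,0,30]]' 45 | tail -3;python3 - <<'E'
from h import *
state()
goal(*st(-112,8,60),-16.5)
E
```

```text
contact_force: [1.0, -0.2, -2.0]
gripper_width: 0.504
finger_force: 44.9
t 14.07 P [469.1 -91.6 107.5] yaw -13.17 zax [-0.002 -0.    -1.   ] F [ 1.  -0.2 -2. ] M [ 0.06  0.05 -0.  ] w 43.8 ff 44.9
turn [0.0002, 0.0007, 0.0185] shift [0.0113, 0.0966, 0.095] mm 68 deg [0.04, 0.13, 3.33]
```

```bash
python3 -m creep '[[0,0,0.006,0.004,0.03,0.01,30],[0,0,0.012,0.008,0.06,0.03,30],[0,0,0.0185,0.011,0.085,0.05,30],[0,0,0.0185,0.011,0.095,0.07,30],[0,0,0.0185,0.011,0.096,0.085,30],[0,0,0.0185,0.011,0.096,0.095,30],[0,0,0.0185,0.011,0.096,0.095,30],[0,0,0.0185,0.011,0.096,0.095,30],[0,0,0.0185,0.011,0.096,0.095,30],[0,0,0.0185,0.011,0.096,0.095,30]]' 45 | tail -3;python3 - <<'E'
from h import *
state();s=r.observe();P=np.array(s["position"]);M=Rm(s["ee_rot"])
goal(*st(-112,8,16.6),-16.5)
p=viewer.grab_frame("wrist")
for n,z in(("mark",P[2]+38.4),("bit_tip",66),("end_bar",18),("side_bar",18),("handpiece",113)):
    for d in viewer.spot_point(p,n)[:2]: print(n,d["p"],np.round(d["position"],1),np.round(at_z(p,d["position"],z),1), "tool",np.round(M.T@(at_z(p,d["position"],z)-P),1))
print("exp bit",st(40,0,66),"end",st(73,0,18),"side",st(-2,-32,18))
cv2.imwrite("pics/w6.png",p["color"][:,:,::-1])
E
```

```text
contact_force: [0.0, -0.1, -1.5]
gripper_width: 0.506
finger_force: 44.9
t 14.9 P [ 466.  -136.7   61.6] yaw -16.25 zax [ 0.001 -0.    -1.   ] F [ 0.  -0.1 -1.5] M [0.04 0.1  0.01] w 44.0 ff 44.9
turn [-0.0, -0.0004, 0.0014] shift [-0.0032, 0.0076, 0.0899] mm 45 deg [-0.01, -0.07, 0.25]
mark 0.9 [ 53.6 257.6] [ 556.7 -163.6  100. ] tool [ 94.6   0.5 -38.3]
side_bar 0.94 [ 35.  326.8] [ 563.9 -211.    18. ] tool [114.7  43.9  43.7]
handpiece 0.22 [ 55.7 255.5] [ 554.7 -162.2  113. ] tool [ 92.4  -0.3 -51.3]
exp bit (np.float64(606.9527893947277), np.float64(-190.76061378815692), 66) end (np.float64(638.5938406453781), np.float64(-200.13312016338637), 18) side (np.float64(557.593869499738), np.float64(-209.51420082637435), 18)
```

View pics/w6.png

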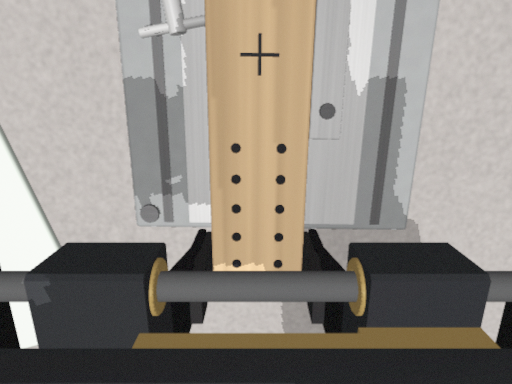

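The block hangs level, with its cross at (259,54). The plate's near edge is at row 227, the side bar's near end at (311–343,138), and the key at (175,20). The edge lies straight across the image, so the yaw is right. I'll check the stand's pose from these points.

```bash
python3 - <<'E'
from h import *
p=viewer.grab_frame("wrist")
a=np.radians(-16.5);ex=np.array([np.cos(a),np.sin(a)]);ey=np.array([-ex[1],ex[0]]);o=np.array([568.6,-179.4])
L=lambda row,col,z:np.round([(at_z(p,[row,col],z)[:2]-o)@ex,(at_z(p,[row,col],z)[:2]-o)@ey],1)
print("near edge L",L(227,138,18),"R",L(229,408,18),"bar near L",L(138,312,30),"R",L(138,343,30),"bar L far",L(30,316.5,30))
E
```

```text
near edge L [-125.2   98.2] R [-126.2 -100.3] bar near L [-58.5 -24.4] R [-58.5 -44.3] bar L far [  4.7 -23.9]
```

```bash
python3 -m creep '[[0,0,0.0014,-0.003,0.005,0.02,30],[0,0,0.0014,-0.003,0.007,0.045,30],[0,0,0.0014,-0.003,0.007,0.065,30],[0,0,0.0014,-0.003,0.007,0.078,30],[0,0,0.0014,-0.003,0.007,0.084,30],[0,0,0.0014,-0.003,0.007,0.087,30],[0,0,0.0014,-0.003,0.007,0.089,30],[0,0,0.0014,-0.003,0.007,0.091,30],[0,0,0.0014,-0.003,0.007,0.092,30],[0,0,0.0014,-0.003,0.007,0.092,30]]' | tail -3;python3 - <<'E'
from h import *
state()
E
```

```text
contact_force: [-0.5, 0.7, 1.6]
gripper_width: 0.495
finger_force: 44.9
t 16.08 P [ 463.4 -140.2   15.6] yaw -16.57 zax [ 0.001 -0.    -1.   ] F [-0.5  0.7  1.6] M [ 0.14  0.18 -0.02] w 43.1 ff 44.9
```

```bash
python3 -m creep '[[0,0,0,0,0,0,30],[0,0,0,0,0,0,30],[0,0,0,0,0,0,30],[0,0,0,0,0,0,30],[0,0,0,0,0,0,30],[0,0,0,0,0,0,30],[0,0,0,0,0,0,30],[0,0,0,0,0,0,30],[0,0,0,0,0,0,30],[0,0,0,0,0,0,30]]' 3 | tail -3; python3 -m creep '[[0,0,0,0,0,0,30],[0,0,0,0,0,0,30],[0,0,0,0,0,0,30],[0,0,0,0.005,0,0,30],[0,0,0,0.015,0,0,30],[0,0,0,0.03,0,0,30],[0,0,0,0.045,0,0,30],[0,0,0,0.06,0,0,30],[0,0,0,0.07,0,0,30],[0,0,0,0.07,0,0,30]]' 35 | tail -3;python3 - <<'E'
from h import *
state();s=r.observe();P=np.array(s["position"]);M=Rm(s["ee_rot"])
p=viewer.grab_frame("wrist")
for n,z in(("mark",54),("bit_tip",66),("end_bar",18),("side_bar",18),("handpiece",113)):
    for d in viewer.spot_point(p,n)[:1]: print(n,d["p"],np.round(d["position"],1), "tool",np.round(M.T@(at_z(p,d["position"],z)-P),1))
cv2.imwrite("pics/w7.png",p["color"][:,:,::-1])
E
```

```text
contact_force: [0.3, 0.7, 4.8]
gripper_width: 0.507
finger_force: 3.0
contact_force: [-1.2, 0.3, 6.9]
gripper_width: 0.503
finger_force: 35.0
t 17.75 P [ 496.6 -150.4   15.2] yaw -16.58 zax [-0.001 -0.    -1.   ] F [-1.2  0.3  6.9] M [0.19 0.16 0.  ] w 43.7 ff 35.0
side_bar 0.73 [ 88.4 329.4] tool [81.9 37.8 -2.8]
```

View pics/w7.png

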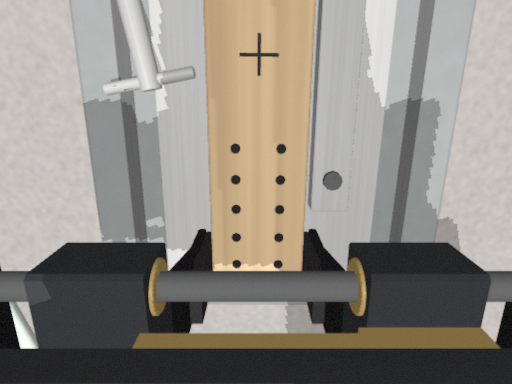

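The block lies flat with its cross at (259,54) and the side bar parallel to it at cols 311–350. The key, at (140,60), is clear. Next I move in towards the side bar and forward.

```bash
python3 -m creep '[[0,0,0,0.005,0.001,0,30],[0,0,0,0.012,0.003,0,30],[0,0,0,0.02,0.005,0,30],[0,0,0,0.026,0.007,0,30],[0,0,0,0.03,0.009,0,30],[0,0,0,0.03,0.011,0,30],[0,0,0,0.03,0.013,0,30],[0,0,0,0.03,0.014,0,30],[0,0,0,0.03,0.015,0,30],[0,0,0,0.03,0.015,0,30]]' | tail -3;python3 -c "
from h import *
state();s=r.observe();M=Rm(s['ee_rot']);print('Ftool',M.T@s['contact_force'])
P=np.array(s['position'])[:2]-[568.6,-179.4];a=np.radians(-16.5);print(P@[np.cos(a),np.sin(a)],P@[-np.sin(a),np.cos(a)])"
```

```text
contact_force: [0.0, 1.8, 6.3]
gripper_width: 0.502
finger_force: 35.0
t 18.88 P [ 509.1 -161.    15.2] yaw -16.52 zax [ 0.001  0.001 -1.   ] F [0.  1.8 6.3] M [0.48 0.08 0.06] w 43.7 ff 35.0
Ftool [-0.49185986 -1.68506461 -6.29819898]
-62.283681381134805 0.7656218047384655
```

```bash
python3 -m creep '[[0,0,0,0.001,0.001,0,30],[0,0,0,0.002,0.002,0,30],[0,0,0,0.003,0.003,0,30],[0,0,0,0.004,0.004,0,30],[0,0,0,0.005,0.005,0,30],[0,0,0,0.006,0.005,0,30],[0,0,0,0.007,0.005,0,30],[0,0,0,0.008,0.005,0,30],[0,0,0,0.009,0.005,0,30],[0,0,0,0.01,0.005,0,30]]' | tail -3;cat >>h.py <<'E'
def ft():
    state();s=r.observe();M=Rm(s['ee_rot']);print('Ftool',np.round(M.T@s['contact_force'],1),'Mtool',np.round(M.T@s['moment'],2))
    P=np.array(s['position'])[:2]-[568.6,-179.4];a=np.radians(-16.5);print('stand',P@[np.cos(a),np.sin(a)],P@[-np.sin(a),np.cos(a)])
E
python3 -c "
from h import *
ft()"
```

```text
contact_force: [-7.0, 8.5, 14.5]
gripper_width: 0.502
finger_force: 35.0
t 19.72 P [ 509.8 -161.3   15.2] yaw -16.46 zax [-0.007  0.004 -1.   ] F [-7.   8.5 14.5] M [ 1.89  1.64 -0.1 ] w 43.7 ff 35.0
Ftool [ -9.2  -6.2 -14.4] Mtool [ 1.35 -2.11  0.1 ]
stand -61.47757501314972 0.6150071541276461
```

```bash
python3 - <<'E'
from h import *
s=r.observe();P=np.array(s["position"]);M=Rm(s["ee_rot"])
p=viewer.grab_frame("wrist");q=viewer.grab_frame("side");t=viewer.grab_frame("top")
for n,c in(("wrist",p),("side",q),("top",t)):
    for d in viewer.spot_point(c,"mark")[:2]: print(n,d["p"],d["position"],np.round(M.T@(at_z(c,d["position"],54)-P),1))
    e=proj(c,st(40,0,54));print("exp",e)
im=np.zeros((600,800,3),np.uint8);im[:300,:400]=cv2.resize(p["color"],(400,300))
a=[int(v) for v in proj(q,st(20,0,50))];im[:300,400:]=cv2.resize(q["color"][a[0]-45:a[0]+30,a[1]-50:a[1]+50],(400,300),interpolation=cv2.INTER_CUBIC)
a=[int(v) for v in proj(t,st(20,0,50))];im[300:,:400]=cv2.resize(t["color"][a[0]-37:a[0]+38,a[1]-50:a[1]+50],(400,300),interpolation=cv2.INTER_CUBIC)
cv2.imwrite("pics/m8.png",im[:,:,::-1])
E
```

```text
wrist 0.64 [121.4, 315.7] [ 67.7  25.2 -39.4]
wrist 0.57 [54.1, 257.0] [ 94.3   0.2 -39.5]
exp [np.float64(35.38076112060473), np.float64(258.1094534222174)]
side 0.81 [307.3, 288.4] [-372.7 -358.9  -35.2]
side 0.47 [149.8, 260.2] [ 88.7  -3.5 -39.5]
exp [np.float64(147.47810474074666), np.float64(258.3742594727793)]
top 0.62 [270.3, 174.8] [-363.2 -345.9  -35.3]
top 0.52 [151.3, 339.8] [ 93.9  11.3 -39.5]
exp [np.float64(147.9430176674212), np.float64(336.9047882774271)]
```

View pics/m8.png

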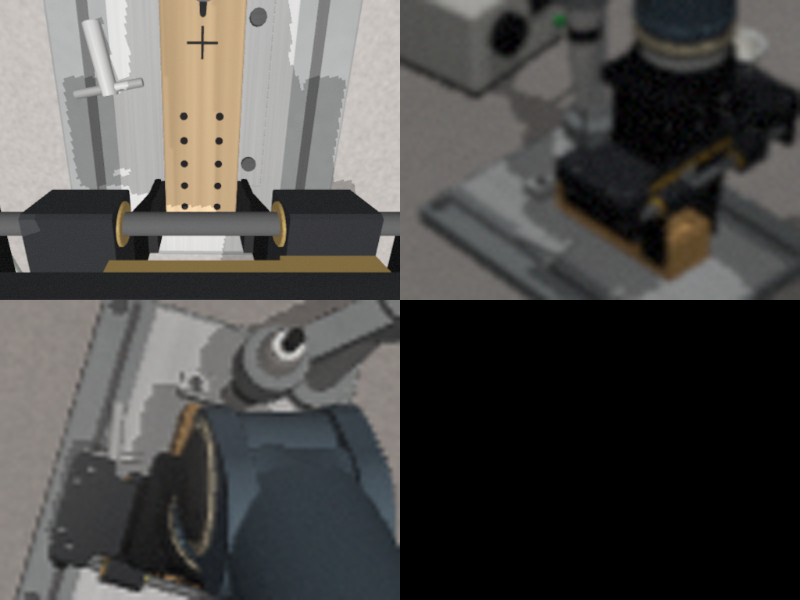

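```bash
python3 - <<'E'
from h import *
p=viewer.grab_frame("wrist");s=r.observe();P=np.array(s["position"]);M=Rm(s["ee_rot"])
for z in (30,34): print("bolt in tool",np.round(M.T@(at_z(p,[209,317],z)-P),1))
print("bit exp px",proj(p,st(40,0,66)),"tip px",proj(p,P+M@[9.5,22,-20.5]),proj(p,P+M@[9.5,30,-20.5]))
im=np.zeros((600,800,3),np.uint8)
im[:400,:]=cv2.resize(p["color"][0:80,176:336],(800,400),interpolation=cv2.INTER_CUBIC)
im[400:,:400]=cv2.resize(p["color"][190:270,290:410],(400,200),interpolation=cv2.INTER_CUBIC)
cv2.imwrite("pics/c9.png",im[:,:,::-1])
E
```

```text
bolt in tool [ 19.8  32.4 -15. ]
bolt in tool [ 21.2  31.7 -19. ]
bit exp px [np.float64(30.358066763224212), np.float64(258.1316257592695)] tip px [np.float64(230.81778529387321), np.float64(298.1274783982468)] [np.float64(230.81409070272693), np.float64(313.2131910069023)]
```

View pics/c9.png

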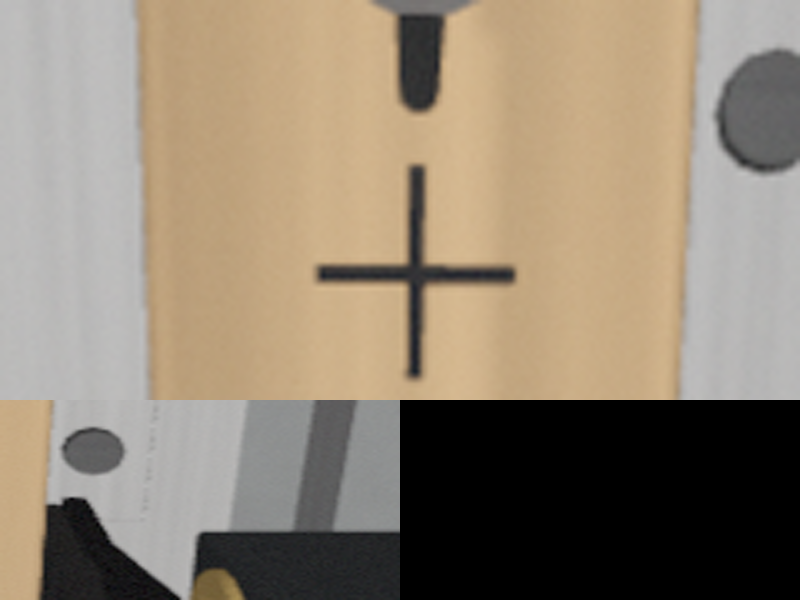

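The bit tip shows at crop (420,110) and the cross at (416,273). They line up sideways, but about 10 mm of travel is left, so this stop isn't the end bar. The side bar's bolt head, lower crop (93,450), sits just ahead of the right finger, so I suspect the finger. I'll back off and regrip about 6 mm higher.

```bash
python3 -m creep '[[0,0,0,-0.01,-0.004,-0.004,30],[0,0,0,-0.014,-0.009,-0.004,30],[0,0,0,-0.014,-0.009,-0.004,30],[0,0,0,-0.014,-0.009,-0.004,48],[0,0,0,-0.014,-0.009,-0.004,48],[0,0,0,-0.014,-0.009,-0.004,48],[0,0,0,-0.014,-0.009,-0.008,48],[0,0,0,-0.014,-0.009,-0.012,48],[0,0,0,-0.014,-0.009,-0.016,48],[0,0,0,-0.014,-0.009,-0.016,48]]' 35 | tail -3;python3 -c "
from h import *
ft()"
```

```text
contact_force: [0.2, -0.0, 0.5]
gripper_width: 0.554
finger_force: 0.0
t 20.9 P [ 507.9 -159.4   23.6] yaw -16.59 zax [ 0.001 -0.    -1.   ] F [ 0.2 -0.   0.5] M [ 0.05  0.04 -0.01] w 48.2 ff 0.0
Ftool [ 0.2 -0.  -0.5] Mtool [ 0.04 -0.06  0.01]
stand -63.89912149572261 1.9460250374617587
```

```bash
python3 -m creep '[[0,0,0,0,0,0.003,48],[0,0,0,0,0,0.005,48],[0,0,0,0,0,0.005,40],[0,0,0,0,0,0.005,30],[0,0,0,0,0,0.005,30],[0,0,0,0,0,0.005,30],[0,0,0,0,0,0.005,30],[0,0,0,0,0,0.005,30],[0,0,0,0,0,0.005,30],[0,0,0,0,0,0.005,30]]' 40 | tail -2;python3 -m creep '[[0,0,0,0.001,0,0.001,30],[0,0,0,0.003,0,0.001,30],[0,0,0,0.005,0,0.001,30],[0,0,0,0.007,0,0.001,30],[0,0,0,0.009,0,0.001,30],[0,0,0,0.011,0,0.001,30],[0,0,0,0.012,0,0.001,30],[0,0,0,0.013,0,0.001,30],[0,0,0,0.014,0,0.001,30],[0,0,0,0.014,0,0.001,30]]' | tail -2;python3 -c "
from h import *
ft()"
```

```text
gripper_width: 0.501
finger_force: 40.0
gripper_width: 0.5
finger_force: 40.0
t 22.57 P [ 514.1 -161.2   20.3] yaw -16.58 zax [-0. -0. -1.] F [-2.1  0.8  5.2] M [ 0.25  0.64 -0.02] w 43.5 ff 40.0
Ftool [-2.2 -0.2 -5.2] Mtool [ 0.06 -0.68  0.02]
stand -57.38816484053605 1.9716895154021667
```

```bash
python3 -m creep '[[0,0,0,0.001,0.001,0,30],[0,0,0,0.002,0.002,0,30],[0,0,0,0.003,0.003,0,30],[0,0,0,0.004,0.004,0,30],[0,0,0,0.005,0.004,0,30],[0,0,0,0.006,0.004,0,30],[0,0,0,0.007,0.004,0,30],[0,0,0,0.008,0.004,0,30],[0,0,0,0.008,0.004,0,30],[0,0,0,0.008,0.004,0,30]]' | tail -2;python3 -c "
from h import *
ft()"
```

```text
gripper_width: 0.501
finger_force: 40.0
t 23.4 P [ 516.8 -163.4   20.3] yaw -16.53 zax [-0.001  0.001 -1.   ] F [-3.6  2.3  8.3] M [0.67 0.85 0.03] w 43.6 ff 40.0
Ftool [-4.1 -1.2 -8.3] Mtool [ 0.4  -1.   -0.03]
stand -54.205032021056205 0.6571613277776702
```

```bash
python3 -m creep '[[0,0,0,0.001,0.001,0,30],[0,0,0,0.002,0.002,0,30],[0,0,0,0.003,0.003,0,30],[0,0,0,0.004,0.003,0,30],[0,0,0,0.005,0.003,0,30],[0,0,0,0.006,0.003,0,30],[0,0,0,0.007,0.003,0,30],[0,0,0,0.008,0.003,0,30],[0,0,0,0.008,0.003,0,30],[0,0,0,0.008,0.003,0,30]]' | tail -2;python3 - <<'E'
from h import *
ft()
p=viewer.grab_frame("wrist");cv2.imwrite("pics/w10.png",cv2.resize(p["color"][0:120,156:356],(800,480))[:,:,::-1])
g=cv2.cvtColor(p["color"],cv2.COLOR_RGB2GRAY)
for row in(5,10,15,20,25,30,35,40,45,50,55,60,65,70,75,80): 
    c=np.where(g[row,250:270]<90)[0]+250; print(row,c.min() if len(c) else None,c.max() if len(c) else None,end='; ')
for d in viewer.spot_point(p,"mark")[:2]: print(d)
print(proj(p,st(40,0,66)))
E
```

```text
gripper_width: 0.499
finger_force: 40.0
t 24.23 P [ 519.9 -164.4   20.3] yaw -16.5 zax [-0.002  0.002 -1.   ] F [-6.1  6.2  9.7] M [ 1.26  1.16 -0.02] w 43.4 ff 40.0
Ftool [-7.7 -4.2 -9.7] Mtool [ 0.88 -1.47  0.02]
stand -51.00327746715171 0.5690306701077326
5 None None; 10 None None; 15 None None; 20 None None; 25 None None; 30 None None; 35 None None; 40 None None; 45 250 269; 50 259 268; 55 258 259; 60 258 260; 65 258 259; 70 258 259; 75 258 259; 80 None None; {'position': [54.6, 259.0], 'p': 0.81}
[np.float64(61.385584704593896), np.float64(257.78887586278483)]
```

```bash
python3 - <<'E'
from h import *
p=viewer.grab_frame("wrist")
g=cv2.cvtColor(p["color"],cv2.COLOR_RGB2GRAY)
for row in range(26,86,2): print(row,"".join("#" if v<80 else "+" if v<120 else "." for v in g[row,232:292]))
E
```

```text
26 +++..+..+..+....++++...+++.+.+++++++++++.+++++++++.+++++++++
28 ++.++.....+.+..++..+.+..+++.++++++++++++++++++++++++++++++++
30 .+++..........+++.+.++..+++++++.++.++++++++++++++++++++++++.
32 +++++..+.+.+..+.+.+....++++..+++++++++++++++++++++++++++++++
34 ++++++....++++..+.++++++.+++++++++++++++++++++++++++++++.+++
36 .++....++......+..+.+.++++.+++.+.+++++++++++++++++.++++++.+.
38 ++++++++++..+..+..+...+.++.++++++++++++++.++++++++++++++++++
40 ###############+++++++++++.+++++++.+++++++++++++++++#+######
42 ############################################################
44 ############################################################
46 ############################################################
48 +.+++++++++############################################+++++
50 ..+++.+.++...+.+++..+.++++++#######++++++++++++++++.++.++..+
52 ........................+++++++.............................
54 ..........................##+...............................
56 .........++..............+##+...............................
58 ........+#####################################..............
60 .........................+##+...............................
62 ..........................##+...............................
64 ..........................##+...............................
66 ..........................##+...............................
68 ..........................##+...............................
70 ..........................##+...............................
72 ..........................##+...............................
74 ..........................##................................
76 ..........................##................................
78 ............................................................
80 ............................................................
82 ............................................................
84 ............................................................
```

```bash
python3 - <<'E'
from h import *
p=viewer.grab_frame("wrist");s=r.observe();P=np.array(s["position"]);M=Rm(s["ee_rot"])
X=at_z(p,[58,259],54);print("cross tool",M.T@(X-P));print(proj(p,X+[0,0,12]))
for k in(3,6,9):print(k,proj(p,X+[0,0,12]+M@[k,0,0]))
E
```

```text
cross tool [ 93.35782125   0.98772881 -33.99208616]
[np.float64(54.66683083751116), np.float64(259.1292877852628)]
3 [np.float64(46.219062531014686), np.float64(259.14214283563916)]
6 [np.float64(37.657858008805654), np.float64(259.1551705029972)]
9 [np.float64(28.980917003087665), np.float64(259.16837428767667)]
```

```bash
python3 -m creep '[[0,0,0,0.001,0.001,-0.001,30],[0,0,0,0.002,0.002,-0.001,30],[0,0,0,0.003,0.003,-0.001,30],[0,0,0,0.004,0.003,-0.001,30],[0,0,0,0.005,0.003,-0.001,30],[0,0,0,0.006,0.003,-0.001,30],[0,0,0,0.006,0.003,-0.001,30],[0,0,0,0.006,0.003,-0.001,30],[0,0,0,0.006,0.003,-0.001,30],[0,0,0,0.006,0.003,-0.001,30]]' | tail -2;cat >>h.py <<'E'
def dark():
    p=viewer.grab_frame("wrist");g=cv2.cvtColor(p["color"],cv2.COLOR_RGB2GRAY)
    for row in range(46,64): print(row,"".join("#" if v<80 else "+" if v<120 else "." for v in g[row,236:286]))
E
python3 -c "
from h import *
ft();dark()"
```

```text
gripper_width: 0.497
finger_force: 40.0
t 25.27 P [ 521.  -164.8   20.3] yaw -16.47 zax [-0.005  0.005 -1.   ] F [-6.5  9.8 10.1] M [ 2.09  1.47 -0.01] w 43.2 ff 40.0
Ftool [ -9.1  -7.6 -10.1] Mtool [ 1.59 -2.    0.  ]
stand -49.773013114776724 0.5343745562538551
46 ...................#########......................
47 ...................########+......................
48 ...................+#######+......................
49 ...................+#######+......................
50 ...................+#######.......................
51 ...................+#######.......................
52 ...................+#######.......................
53 ...................+#######.......................
54 ...................+++++#++.......................
55 ......+.......+.+.+.+.++++++++++.++++++++++++.....
56 .........+.+......+.....++.++++.++++++.++++++.+.++
57 ...+.............+.+..+..++.+.+++++++++.+++++++++.
58 .....+...+.+..+..+.....++.++.+.++++++++++++++++...
59 .......+........+.....+++..+++++.+++++++++++++.+.+
60 .........+.+.........+.++.+.+.++++++++++++++.+.++.
61 .................+.....++.+++++.++++++++++++++++++
62 .+........+++..+.+.......+++.++.++++..+++++++.++.+
63 .++..+..+....++..++..+.+...+++++++++..++++++++++++
```

```bash
python3 -m creep '[[0,0,0,0.001,0.001,0,30],[0,0,0,0.002,0.002,0,30],[0,0,0,0.003,0.003,0,30],[0,0,0,0.004,0.003,0,30],[0,0,0,0.005,0.003,0,30],[0,0,0,0.006,0.003,0,30],[0,0,0,0.006,0.003,0,30],[0,0,0,0.006,0.003,0,30],[0,0,0,0.006,0.003,0,30],[0,0,0,0.006,0.003,0,30]]' 55| tail -2
python3 -c "
from h import *
ft()
p=viewer.grab_frame('top')
for d in viewer.outline_of(p,'bur_block'): print(d['p'],d['position'],d['region'].sum())
for d in viewer.spot_point(p,'end_bar')[:1]: print(d)
"
```

```text
gripper_width: 0.501
finger_force: 55.0
t 26.15 P [ 520.9 -164.7   20.3] yaw -16.42 zax [-0.011  0.007 -1.   ] F [-12.4  14.   17. ] M [ 3.03  2.68 -0.06] w 43.6 ff 55.0
Ftool [-16.1 -10.  -16.7] Mtool [ 2.15 -3.43  0.05]
stand -49.90599266811904 0.5443612653899237
0.63 [260.6, 166.2] 823
0.36 [137.3, 327.6] 3438
{'position': [138.4, 335.6], 'p': 0.52}
```

```bash
python3 - <<'E'
from h import *
for cam in("top","side"):
    p=viewer.grab_frame(cam);print(cam)
    c=p["color"].astype(np.float32)
    X,Y=np.meshgrid(np.arange(30,84,2),np.arange(24,-4,-4))
    uv=np.array([[proj(p,st(x,y,54)) for x in X[0]] for y in Y[:,0]],np.float32)
    w=cv2.remap(c,uv[...,1].copy(),uv[...,0].copy(),cv2.INTER_LINEAR)
    print("x   ",*X[0])
    for i,y in enumerate(Y[:,0]): print(y,(w[i,:,0]-w[i,:,2]).astype(int), "L" if cam=="x" else "")
E
```

```text
top
x    30 32 34 36 38 40 42 44 46 48 50 52 54 56 58 60 62 64 66 68 70 72 74 76 78 80 82
24 [22 26 25 21 19 18 22 24 25 23 21 21 23 20 15  6  3  2  1  1  2  2  3  3
  2  2  3] 
20 [53 54 50 51 52 53 50 49 50 54 55 58 54 51 51 48 36 13  2  2  1  1  2  2
  2  2  2] 
16 [21 29 28 28 29 32 34 42 46 47 49 53 56 55 51 51 32 14  2  0  0  1  2  2
  2  2  2] 
12 [ 0  1  2  4  3  2  3  6  9 12 15 17 17 19 20 19 12  0 -1 -1  0  1  2  2
  2  2  1] 
8 [ 1  1  1  1  1  1  1  0  1  1  1  1  5 12 12 12 13  4 -3 -4 -4 -3  1  2
  2  2  2] 
4 [ 0  1  1  1  1  1  1  1  2  2  5  8  9 14 15 13  9  2 -4 -7 -9 -9 -4  2
  1  1  3] 
0 [  0   0   0   1   1   1   4   7  11  14  18  23  21  16   6   1  -4 -10
 -12 -12 -11 -10  -8  -2   1   1   1] 
side
x    30 32 34 36 38 40 42 44 46 48 50 52 54 56 58 60 62 64 66 68 70 72 74 76 78 80 82
24 [ 1  1  1  1  0 -1  0  2  0 -3  0  3  8 14 16 11  5  1  0  0  0  0  0  0
  0 -1 -1] 
20 [ 0 -1 -1  0  0 -1 -2 -3 -2 -1 -2 -2  0  2  5  7  7  3  0  0  0  0  0 -1
 -1  0  0] 
16 [-3 -2 -1 -1 -3 -2 -1 -1 -3 -3 -1 -2 -1 -1  0  0  1  0  0  0 -1 -1  0  0
 -1 -1 -1] 
12 [-3 -1  1  0  0  0 -1 -2  0  1  0 -1 -2 -1 -2 -3 -3 -2 -3 -3 -3 -1  0  0
 -1 -1 -1] 
8 [-4 -3 -3 -4 -4 -3 -2 -3 -4 -3 -2 -3 -2 -2 -1 -2 -3 -1  0 -2 -4 -3 -2 -2
 -2 -2 -2] 
4 [-3 -2 -1 -3 -4 -4 -4 -4 -4 -4 -4 -3 -3 -2 -3 -4 -4 -3 -3 -2 -2 -3 -4 -4
 -6 -5 -4] 
0 [-3 -3 -2 -3 -4 -4 -2 -3 -3 -4 -5 -5 -5 -5 -4 -2 -2 -1 -2 -3 -2 -3 -3 -3
 -2 -3 -4]
```

```bash
python3 -c "
from h import *
goal(520.9,-164.7,20.3,-16.45)"
```

```text
turn [-0.0012, 0.004, 0.0001] shift [-0.0, -0.0001, -0.0] mm 0 deg [-0.22, 0.71, 0.02]
```

```bash
python3 -m creep '[[-0.0003,0.001,0,0,0,0,30],[-0.0006,0.002,0,0,0.001,0,30],[-0.0009,0.003,0,0,0.002,0,30],[-0.0012,0.004,0,0,0.002,0,30],[-0.0012,0.004,0,0,0.002,0,30],[-0.0012,0.004,0,0,0.002,0,30],[-0.0012,0.004,0,0,0.002,0,30],[-0.0012,0.004,0,0,0.002,0,30],[-0.0012,0.004,0,0,0.002,0,30],[-0.0012,0.004,0,0,0.002,0,30]]' 55| tail -2
python3 -c "
from h import *
ft();print(r.observe()['qvel'].round(3))"
```

```text
gripper_width: 0.501
finger_force: 55.0
t 27.23 P [ 521.2 -164.9   20.3] yaw -16.41 zax [ 0.001  0.001 -1.   ] F [-11.1  15.3  15.2] M [ 3.48  2.55 -0.09] w 43.6 ff 55.0
Ftool [-15.  -11.6 -15.2] Mtool [ 2.61 -3.43  0.1 ]
stand -49.523412001087976 0.46968902315356686
[-0.001  0.001  0.    -0.     0.    -0.001  0.   ]
```

```bash
python3 -m creep '[[0,0,0.0004,0.001,0.001,0,30],[0,0,0.0008,0.001,0.002,0,30],[0,0.0004,0.0008,0.001,0.003,0,30],[-0.0004,0.0004,0.0008,0.001,0.003,0,30],[-0.0004,0.0004,0.0008,0.001,0.003,0,30],[-0.0004,0.0004,0.0008,0.001,0.003,0,30],[-0.0004,0.0004,0.0008,0.001,0.003,0,30],[-0.0004,0.0004,0.0008,0.001,0.003,0,30],[-0.0004,0.0004,0.0008,0.001,0.003,0,30],[-0.0004,0.0004,0.0008,0.001,0.003,0,30]]' 55| tail -2
python3 -c "
from h import *
ft()"
```

```text
gripper_width: 0.503
finger_force: 55.0
t 28.07 P [ 521.2 -164.9   20.2] yaw -16.48 zax [ 0.002  0.001 -1.   ] F [-11.2  17.4  16.8] M [4.11 2.69 0.04] w 43.7 ff 55.0
Ftool [-15.6 -13.6 -16.8] Mtool [ 3.18 -3.74 -0.03]
stand -49.52583516800031 0.4029433828322002
```

Both pushes are firm (about 15.6 N and 13.6 N), the tool is upright, and the block isn't moving.

```bash
python3 -c "
from station import r
print(r.close_job())"
```

```text
the job is handed in; nothing more can be done
None
```

Handed in at about 28 s: the arm is still holding the wooden block flat in the corner, pushed about 15.6 N towards the end bar and 13.6 N towards the side bar (readings include friction; top-camera check 2–3 mm). My first grasp pressed on the block's top at up to about 70 N, the slide stalled once for an unknown reason and needed a higher regrip, I couldn't see the bit on the last millimetres, and I viewed 13 pictures, not 10.

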